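Switch the packing conveyor back on with its T-key

TASK

Switch the packing conveyor back on at its grey key isolator box: swing the yellow dust cover clear of the keyhole, take the T-key from its holder and put it into the keyhole, feel for the hidden square socket by turning the key until it drops in, and press it fully home. Only then turn the key clockwise (seen from above) as far as it goes. Let go and leave the key standing fully home in the lock with the cover open, and do not disturb the other things on the table.

Things in the scene. Friction and masses are not known exactly. Their poses are not given: they have to be found in the camera images.
- isolator: Fixed grey steel box, 130 x 130 mm, top 75 mm above the table, Origin: on the vertical axis of the keyhole, at table height; z up. The box is centred 20 mm to +y of it. A small white pointer on its top turns with the lock core, from a red to a green dot.
- keyhole (a point): Centre of the keyhole's rim, 90 mm above the table, axes as the isolator's. The keyhole is an upright steel well of 28 mm bore, 45 mm deep, whose top 8 mm is a funnel widening to 46 mm at the rim.
- coretop (a point): Centre of the lock core's flat top at the bottom of the well, 45 mm above the table. In it is a square socket, 21 x 21 mm. WHICH WAY its sides face is different every time and not given (this point's axes are the isolator's): find it by touch. The key fits at every quarter turn, within about 10 degrees.
- home (a point): Where the centre of the key's lower end is when fully home: 22 mm below the core's top, 23 mm above the table. A stiff plunger fills the socket from 5 mm below the core's top: so the aligned key first drops 5 mm by itself, then about 8 N pushes the plunger down 17 mm to its stop. It does not spring back. Axes as the isolator's, not the socket's
- cover (a joint): Yellow swing cover over the keyhole on a vertical hinge at isolator (0, +55) mm: 0 rad shut, grows counter-clockwise seen from above to 1.9 (open), so from shut it moves to the isolator's +x. A 62 mm disc, 4 mm thick, underside 92 mm above the table, its centre 55 mm from the hinge. Stays where left (about 2 N at the tab); clear of the keyhole from 1.2 rad. Starts 0 to 0.25 rad open
- tab (a point): Middle of the cover's upright yellow tab, 112 mm above the table, over the disc's centre, 55 mm from the hinge (from it towards the isolator's -y when shut): a plate 36 mm long (pointing to the hinge), 10 mm thick, from 97 to 126 mm above the table. Push its flat side
- core (a joint): Angle of the lock core from where it started: 0 at the start, grows clockwise seen from above to its stop at 1.65 rad; it cannot turn the other way. Turning takes about 0.25 N m and it stays where it is left. The key has up to 10 degrees of play either way in the socket.
- key: Loose steel T-key, 150 mm tall, about 0.35 kg. Origin: centre of its lower end; z up along its shaft, x along the T-bar. Lower end: square bit 18 x 18 mm, 26 mm long, sides along x and y; then a round sleeve, 26 mm diameter, up to 68 mm; then an 18 mm round shaft up to the bar. Starts upright in the holder, lower end 10 mm above the table, at any yaw
- key_bar (a point): Middle of the key's red T-bar, 140 mm above the key's lower end: a bar 100 mm long (key x), 20 mm wide (key y), 20 mm high. Axes as the key's
- holder: Fixed grey block 80 x 80 x 65 mm with a square pocket, 30 mm wide, 55 mm deep, in which the key stands. Origin: centre of its underside.
- dispenser: Bystander: blue hand tape dispenser with a clear roll, 150 x 56 x 97 mm. Origin under its centre. Leave alone.
- taperoll: Bystander: roll of paper tape lying flat, 100 mm across, 48 mm high. Leave alone.
- carton: Bystander: brown carton 140 x 180 x 75 mm. Leave alone.
- looseflat: Bystander: flat white pack 170 x 150 x 30 mm, near the white stacks. Leave alone.
- marker: Bystander: black marker with green cap, 130 mm long, 18 mm thick, lying flat. Leave alone.
- cutter: Bystander: grey carton cutter, 145 mm long, 14 mm high, lying flat. Leave alone.
- mug: Bystander: blue mug, 80 mm across, 90 mm tall. Leave alone.
Things that resemble listed ones, but are neither listed nor needed, are in the scene too. Of the things that look like the key, the larger one is meant. Of the things that look like the isolator, the smaller one is meant.

How it is judged:
By the outcome, as a careful person would: the job done as asked, in the order asked, and still so for the second after the job is handed in, with the robot touching nothing.
It also fails if it takes over 67 s, if anything falls off the work surface, if the arm or the gripper's body presses on something with over 40 N, if the wrist force passes 120 N, or if a joint passes its speed limit or range.

ROBOT

A 6-joint arm with a two-finger parallel gripper is mounted at the origin on the work surface. World frame = base frame: x ahead of the robot, y to its left, z up, the work surface at z = 0. Lengths are in m, angles in rad, forces in N, time in s.
With the tool pointing down it reaches from about 0.25 to 0.725 m from the base axis. Payload 4 kg.
Tool frame: the origin (TCP) lies at the very end of the fingers, on their centre line; the grasp point (between the pads) lies 19 mm behind it; z points along the fingers, y is the direction in which the jaws open and shut (so a half turn about z gives the same grasp; the last joint's range is limited). The gripper opens to 85 mm and grips with 20 to 120 N. Pads are 22 mm wide; open, the fingers measure 114 mm over their backs; the gripper's body (76 mm by 85 mm) begins 54 mm behind the grasp point. The pads swing forward as they close: fully open they stand 13 mm farther back than shut.
Start: joints at [-1.222, 0.241, 0.005, 1.335, 0, 1.571], TCP at [0.171, -0.47, 0.231] pointing down, gripper open.
Joint ranges: [-2.72, 2.72], [-1.05, 1.87], [-1.09, 1.28], [-1.99, 2.15], [-1.42, 1.44], [-3.14, 3.14]. Speed limits (rad/s): [2.79, 2.79, 3.14, 3.14, 3.14, 3.14].

INTERFACE

Orientations are given as a unit quaternion [x, y, z, w].
In Python, from workcell import bot, camera gives the robot as it stands. The module is installed in compiled form; this text tells all that it offers.
- The arm moves only by the tool send_rows, never from a script. Its argument "deltas" is a list of rows, each an object with "grip": the opening, from 0 (shut) to 1 (fully open); "translation": the shift along the tool's x, y, z in m, a list of three; "twist": the turn, a rotation vector about the tool's x, y, z in degrees, a list of three. A call has 1 to 5 rows; each row is the pose to reach, as a shift and turn from the pose measured when the call began, along the tool's axes at that moment; what a row does not reach only later rows make up. A row lasts 1/8 s, in which the tool goes at most 62.5 mm and 10.7 degrees, less where a joint would pass 70% of its speed; a pose out of reach is approached as far as the arm can. A call with a gripper value outside its range is refused whole. The fingers move at their own pace and stop on an object; the grip force is fixed at half the most. Time passes only in rows, so rows that repeat a pose let the fingers close. It gives the time, the measured TCP pose, the force and the opening at its end, in the units of the state.
- bot.get_obs(): the state, without advancing time (a new reading comes with each control period).
- camera(name): name is "side" or "top"; returns a dict with "color" (384x512x3 uint8, blue, green, red), "intrinsics" (3x3 intrinsics, pixels), "k1" (the pictures are not rectified: a ray, as slopes to the right and down, at radius r is drawn at 1 + k1 r^2 times it, then the intrinsics apply), "xyz" and "rotation" of the camera in the world. Camera axes: x right, y down, z forward; pixel columns grow to the right and rows downward; lengths in m; the calibration is good to about 2 mm. A picture is of the moment at which its call begins. There is no depth.
- bot.job_done(): hands the job in, once; it reports no verdict.
The state is a dict: "clock": time; "joint_pos": joint angles; "joint_vel": joint speeds; "tau": joint torques, N m; "eef_pos": TCP position; "tool_rot": TCP orientation; "ft_force": force on the tool from outside, world axes, zero at the start; "ft_torque": the same for the moment, N m; "grip_width": finger opening in m.
Only numpy, scipy, OpenCV 4.12 (cv2) and the standard library are available. Lean on these libraries where they do the work, as an engineer would, in place of code of your own. Each camera call takes 0.05 s, during which the arm holds its last target.

## Working session

There is one attempt and no reset: what is moved stays moved. The work goes in short steps, Python scripts to look and compute and a tool call to move; the robot and the scene stay as the last step left them, time stands still between calls to the robot, and variables do not carry over. Pictures are saved under pics/ and viewed, and the job is handed in when it is done.

Besides the shell and the picture viewer there is one more tool, called after "Emit:" in YAML: its name, and indented under it one key for each argument. send_rows: Moves the arm, as the interface text tells. Its arguments: {"type":"object","properties":{"deltas":{"type":"array","items":{"type":"object","properties":{"grip":{"type":"number"},"translation":{"type":"array","items":{"type":"number"}},"twist":{"type":"array","items":{"type":"number"}}}}}},"required":["deltas"]}

```bash
mkdir -p pics; ls; python3 - <<'E'
from workcell import bot,camera
import cv2
o=bot.get_obs(); print(o)
for n in("side","top"):
    c=camera(n); cv2.imwrite(f"pics/{n}0.png",c["color"]); print(n,c["intrinsics"],c["k1"],c["xyz"],c["rotation"])
E
```

```text
pics
{'clock': 0.0, 'joint_pos': array([-1.22198193e+00,  2.41421520e-01,  3.73468598e-03,  1.33517455e+00,
        5.45026606e-06,  1.57080326e+00]), 'joint_vel': array([-1.74719658e-03, -5.51496382e-04,  1.48264613e-03,  1.57008531e-04,
       -6.99203506e-05,  1.69536446e-03]), 'tau': array([ 1.42730561e-03, -3.72318292e+01,  2.52407724e+01,  1.69290294e-02,
        3.04892601e-04, -6.21494920e-06]), 'eef_pos': array([ 0.17068256, -0.46930879,  0.23041266]), 'tool_rot': array([ 9.84829655e-01,  1.73520849e-01, -1.76488595e-04, -1.01733694e-03]), 'ft_force': array([-0.37965559, -0.11474071,  0.82576783]), 'ft_torque': array([0.01530656, 0.00894257, 0.00569683]), 'grip_width': 0.0853858782190311}
side [[470.85189431   0.         256.4982524 ]
 [  0.         470.85189431 191.52143818]
 [  0.           0.           1.        ]] 0.031149298134541106 [-0.12245244  0.68662467  1.24398815] [-0.33139797  0.88481866 -0.30474981  0.11999531]
top [[366.58645769   0.         254.72359799]
 [  0.         366.58645769 197.12073527]
 [  0.           0.           1.        ]] -0.06353944704499796 [0.35044052 0.01256969 1.49862835] [ 0.71631905 -0.69604974  0.03503641 -0.03426708]
```

```bash
python3 - <<'E'
import cv2
for n in("side","top"):
    i=cv2.imread(f"pics/{n}0.png"); cv2.imwrite(f"pics/{n}0b.png",cv2.resize(i,(768,576),interpolation=cv2.INTER_CUBIC))
E
```

```text
(no output)
```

View pics/side0b.png

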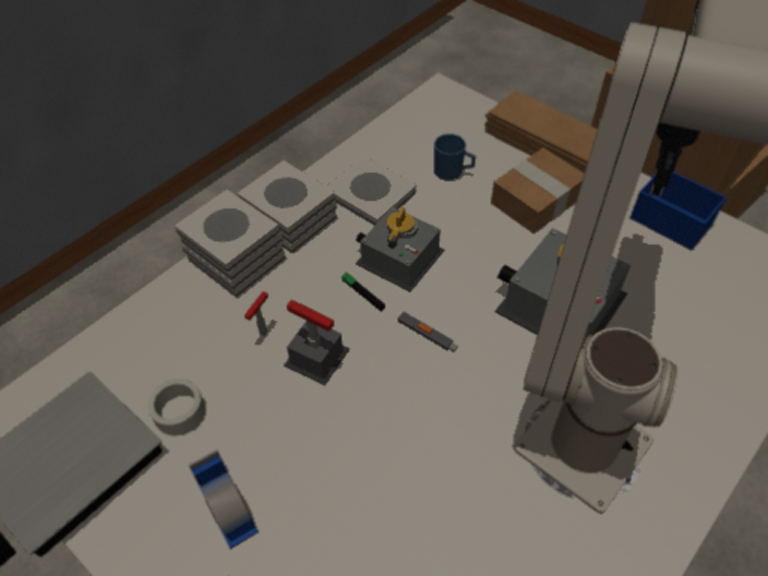

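View pics/top0b.png

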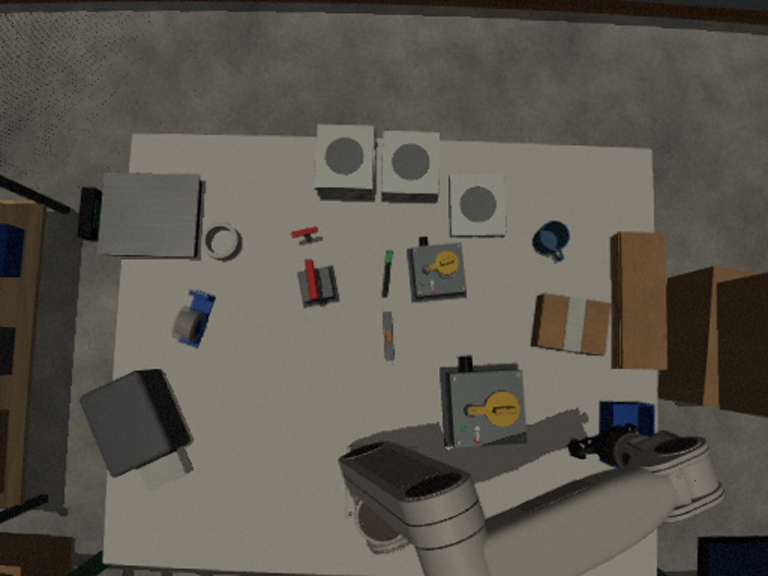

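The side view shows the small isolator at about (400,240) and the large key in its holder at about (312,330), both in 768-wide pixels. The top view shows them at (437,270) and (318,285). I'll enlarge both for exact points.

```bash
cat > h.py <<'E'
import numpy as np,cv2
from scipy.spatial.transform import Rotation as R
from scipy.optimize import least_squares
from workcell import bot,camera
def cal(n):
    c=camera(n); return c
def ray(c,p):
    K=c["intrinsics"]; d=np.array([(p[0]-K[0,2])/K[0,0],(p[1]-K[1,2])/K[1,1]])
    u=d.copy()
    for _ in range(30): u=d/(1+c["k1"]*(u@u))
    v=R.from_quat(c["rotation"]).apply([u[0],u[1],1]); return np.array(c["xyz"]),v/np.linalg.norm(v)
def atz(c,p,z):
    o,v=ray(c,p); return o+v*(z-o[2])/v[2]
def proj(c,X):
    q=R.from_quat(c["rotation"]).inv().apply(np.array(X)-c["xyz"]); u=q[...,:2]/q[...,2:]
    r2=(u**2).sum(-1,keepdims=True); u=u*(1+c["k1"]*r2); K=c["intrinsics"]
    return u*[K[0,0],K[1,1]]+[K[0,2],K[1,2]]
def tri(c1,p1,c2,p2):
    o1,v1=ray(c1,p1);o2,v2=ray(c2,p2)
    s=np.linalg.lstsq(np.c_[v1,-v2],o2-o1,rcond=None)[0]
    a=o1+s[0]*v1;b=o2+s[1]*v2; return (a+b)/2,np.linalg.norm(a-b)
def crop(img,x,y,w,h,s,fn):
    i=cv2.resize(img[y:y+h,x:x+w],None,fx=s,fy=s,interpolation=cv2.INTER_CUBIC)
    i=np.clip(i.astype(float)*1.4,0,255).astype(np.uint8)
    for k in range(0,w,10): cv2.putText(i,str(x+k),(k*s,8),0,.3,(255,255,0),1); cv2.line(i,(k*s,10),(k*s,14),(255,255,0),1)
    for k in range(0,h,10): cv2.putText(i,str(y+k),(0,k*s+4),0,.3,(255,255,0),1)
    cv2.imwrite(fn,i)
E
python3 - <<'E'
from h import *
s=cv2.imread("pics/side0.png");t=cv2.imread("pics/top0.png")
crop(s,180,180,75,75,8,"pics/ks.png"); crop(s,230,130,75,70,8,"pics/is.png")
crop(t,190,165,50,45,12,"pics/kt.png"); crop(t,265,150,55,55,10,"pics/it.png")
E
```

```text
(no output)
```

View pics/ks.png

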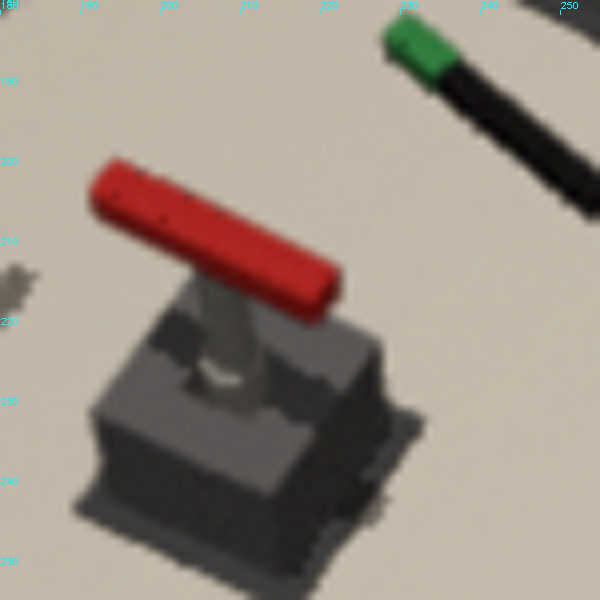

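View pics/is.png

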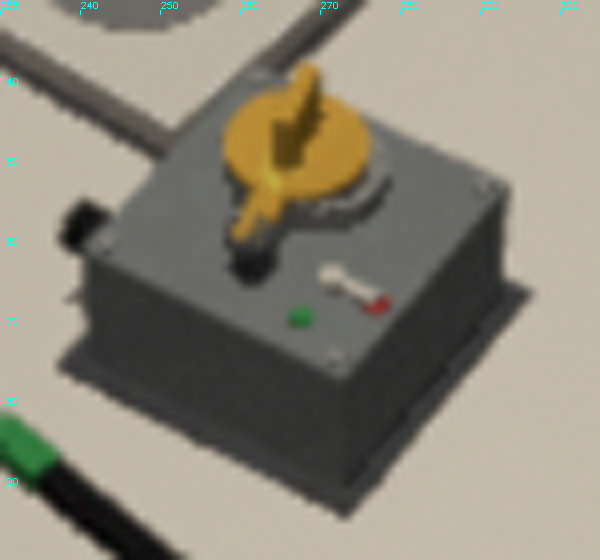

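View pics/kt.png

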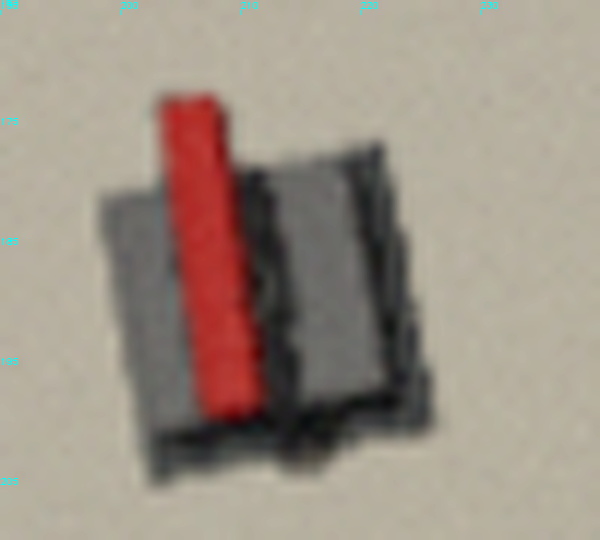

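View pics/it.png

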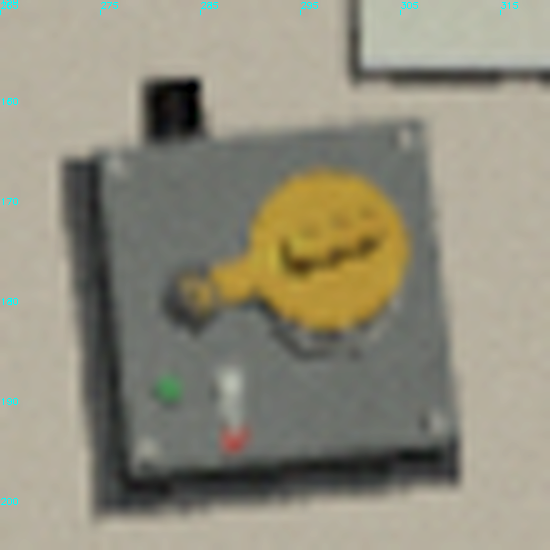

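Both pictures are clear. The isolator top's corners are at top px (275,165), (307,162), (310,194), (278,197.5), and the hinge is on the left (+y). The red bar runs from top px (206,173) to (209.5,199.5). Next I fit the poses.

```bash
cat > m0.py <<'E'
from h import *
T=camera("top");S=camera("side")
ct=[(275.2,165.0),(307,162.2),(310,194.3),(278,197.5)]
cs=[(241,162.2),(262.2,139),(293.7,153.5),(273.1,177.2)]
for a,b in zip(ct,cs): print(tri(T,a,S,b))
loc=np.array([[65,85],[65,-45],[-65,-45],[-65,85]])/1000
def pts(p):
    c,s=np.cos(p[2]),np.sin(p[2]); M=np.array([[c,-s],[s,c]])
    return np.c_[loc@M.T+p[:2],np.full(4,p[3])]
f=lambda p:np.r_[(proj(T,pts(p))-ct).ravel(),(proj(S,pts(p))-cs).ravel()]
r=least_squares(f,[.49,-.14,0,.075]);print("iso",r.x,np.degrees(r.x[2]),np.round(r.fun,1))
# key: red mask fit of bar box
def mask(img,roi):
    x,y,w,h=roi; m=np.zeros(img.shape[:2],np.float32); i=img.astype(int)
    q=((i[...,2]>70)&(i[...,2]>2.2*i[...,1])); m[y:y+h,x:x+w]=q[y:y+h,x:x+w]; return m
mt=mask(T["color"],(198,168,18,36)); ms=mask(S["color"],(188,196,38,28))
print(mt.sum(),ms.sum())
B=np.array([[a,b,c] for a in(-.05,.05) for b in(-.01,.01) for c in(-.01,.01)])
def ren(c,p):
    X=R.from_euler('z',p[2]).apply(B)+[p[0],p[1],p[3]]
    hull=cv2.convexHull(proj(c,X).astype(np.float32))
    m=np.zeros(c["color"].shape[:2],np.uint8)
    cv2.fillConvexPoly(m,np.round(hull*256).astype(np.int32),255,cv2.LINE_AA,8); return m/255.
def cost(p):
    return sum(np.abs(cv2.GaussianBlur(ren(c,p),(0,0),1)-cv2.GaussianBlur(m.astype(float),(0,0),1)).sum() for c,m in((T,mt),(S,ms)))
from scipy.optimize import minimize
a0=tri(T,(207.7,186.5),S,(206.8,210))[0];print(a0)
best=min((minimize(cost,[a0[0],a0[1],y0,.15],method="Nelder-Mead",options=dict(initial_simplex=[[a0[0]+d[0],a0[1]+d[1],y0+d[2],.15+d[3]] for d in([0,0,0,0],[.01,0,0,0],[0,.01,0,0],[0,0,.1,0],[0,0,0,.01])])) for y0 in(.1,-.1,.25)),key=lambda r:r.fun)
print("key",best.x,np.degrees(best.x[2]),best.fun)
# holder top corners
ht=[(190+8.7,165+16),(190+31.3,165+12.3),(190+34.8,165+31.5),(190+13,165+36)]
for q in ht: print(atz(T,q,.065))
E
python3 m0.py
```

```text
(array([ 0.62213873, -0.06451933,  0.0636566 ]), np.float64(0.0002171209140412611))
(array([ 0.63657874, -0.19023358,  0.06759393]), np.float64(0.00046900846051746686))
(array([ 0.50779884, -0.20314919,  0.07360492]), np.float64(0.0003795962407458692))
(array([ 0.49207977, -0.07752847,  0.07482584]), np.float64(0.0011008314491553733))
iso [ 0.56732595 -0.15412232  0.12456842  0.06910413] 7.137244732136231 [-0.7 -0.1  0.1 -0.3  0.8  0.  -0.1 -0.  -0.4 -0.5 -0.  -0.5  0.4  0.2
  0.2  1.1]
132.0 193.0
[0.5184391  0.18919923 0.14836693]
key [0.52382834 0.19042392 0.10286855 0.14521458] 5.893933662226161 253.8604075739002
[0.54907017 0.23614719 0.065     ]
[0.56634807 0.14733196 0.065     ]
[0.49052767 0.13068358 0.065     ]
[0.47030033 0.21573696 0.065     ]
```

Both heights come out about 5 mm low. The enlarged crops put pixel centres at +0.5, so I'll correct my readings by half a pixel and check the mask fit.

```bash
sed -i 's/^loc=/ct=[(a-.5,b-.5) for a,b in ct];cs=[(a-.5,b-.5) for a,b in cs]\nloc=/; s/atz(T,q,.065)/atz(T,(q[0]-.5,q[1]-.5),.065)/' m0.py
cat >> m0.py <<'E'
for n,c,m,(x,y,w,h) in(("t",T,mt,(190,165,50,45)),("s",S,ms,(180,190,60,50))):
    i=c["color"].copy(); r_=ren(c,best.x); i[...,0]=np.maximum(i[...,0],(r_*255).astype(np.uint8)); i[...,1]=np.maximum(i[...,1],(m*200).astype(np.uint8)); crop(i,x,y,w,h,8,f"pics/f{n}.png")
    print(r_.sum(),m.sum())
# fixed heights
g=lambda p:f([*p,.075]); r=least_squares(g,r.x[:3]); print("iso75",r.x,np.round(r.fun,1))
E
python3 m0.py; python3 -c "
import cv2,numpy as np
a=cv2.imread('pics/ft.png');b=cv2.imread('pics/fs.png')
h=400;print(a.shape,b.shape);o=np.zeros((400,880,3),np.uint8);o[:360,:400]=a;o[:400,400:880]=b;cv2.imwrite('pics/f.png',cv2.resize(o,(800,364)))"
```

```text
(array([ 0.62213873, -0.06451933,  0.0636566 ]), np.float64(0.0002171209140412611))
(array([ 0.63657874, -0.19023358,  0.06759393]), np.float64(0.00046900846051746686))
(array([ 0.50779884, -0.20314919,  0.07360492]), np.float64(0.0003795962407458692))
(array([ 0.49207977, -0.07752847,  0.07482584]), np.float64(0.0011008314491553733))
iso [ 0.56833985 -0.15209225  0.12485695  0.07257745] 7.153776512506921 [-0.6 -0.   0.3 -0.3  0.9  0.2 -0.   0.1 -0.6 -0.5 -0.1 -0.5  0.4  0.2
  0.   1.1]
132.0 194.0
[0.5184391  0.18919923 0.14836693]
key [0.5238006  0.18968927 0.10450226 0.14427601] 5.987538560606763 252.2097782549738
[0.55100763 0.23821632 0.065     ]
[0.56828819 0.1493856  0.065     ]
[0.49244541 0.13272219 0.065     ]
[0.472214  0.2177886 0.065    ]
209.11764705882354 132.0
368.20000000000005 194.0
iso75 [ 0.56753112 -0.15121234  0.12485487] [-0.8  0.1  0.1 -0.2  0.8  0.3 -0.2  0.3 -0.6 -0.7 -0.1 -0.8  0.4 -0.
  0.1  0.9]
(360, 400, 3) (400, 480, 3)
```

View pics/f.png

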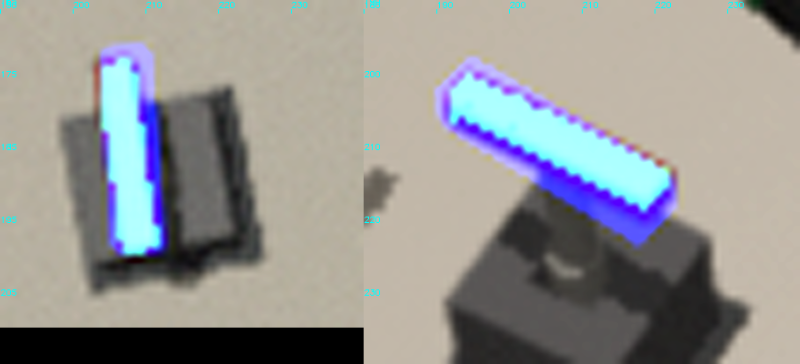

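The render is too fat because the antialiased fill grows it, and the mask misses the dark red. I'll supersample the render and loosen the threshold.

```bash
cat > m1.py <<'E'
from h import *
from scipy.optimize import minimize
T=camera("top");S=camera("side")
def mask(img,roi):
    x,y,w,h=roi; m=np.zeros(img.shape[:2],np.float32); i=img.astype(np.float32)
    q=np.clip((i[...,2]-1.25*i[...,1]-5)/35,0,1); m[y:y+h,x:x+w]=q[y:y+h,x:x+w]; return m
mt=mask(T["color"],(198,168,18,36)); ms=mask(S["color"],(188,196,38,30))
B=np.array([[a,b,c] for a in(-.05,.05) for b in(-.01,.01) for c in(-.01,.01)])
def ren(c,p,k=8):
    X=R.from_euler('z',p[2]).apply(B)+[p[0],p[1],p[3]]
    hull=cv2.convexHull(((proj(c,X)+.5)*k-.5).astype(np.float32))
    h,w=c["color"].shape[:2]
    m=np.zeros((h*k,w*k),np.uint8); cv2.fillConvexPoly(m,np.round(hull).astype(np.int32),255)
    return cv2.resize(m,(w,h),interpolation=cv2.INTER_AREA)/255.
gb=lambda a:cv2.GaussianBlur(a.astype(float),(0,0),.8)
def cost(p): return sum(((gb(ren(c,p))-gb(m))**2).sum() for c,m in((T,mt),(S,ms)))
def fit(x0,fixz=None):
    n=4 if fixz is None else 3
    F=(lambda p:cost(p)) if fixz is None else (lambda p:cost([*p,fixz]))
    x0=np.array(x0[:n]); d=np.diag([.008,.008,.08,.008][:n])
    return minimize(F,x0,method="Nelder-Mead",options=dict(initial_simplex=np.r_[[x0],x0+d],xatol=1e-4,fatol=.01))
if __name__=="__main__":
    for y0 in(.05,.2):
        b=fit([.52,.189,y0,.15]);print(b.x,np.degrees(b.x[2]),b.fun)
    b2=fit([.52,.189,.1],.15);print("z150",b2.x,np.degrees(b2.x[2]),b2.fun)
    for n,c,m,(x,y,w,h) in(("t",T,mt,(190,165,50,45)),("s",S,ms,(180,190,60,50))):
        i=c["color"].copy(); r_=ren(c,b.x); i[...,0]=np.maximum(i[...,0],(r_*255).astype(np.uint8)); i[...,1]=np.maximum(i[...,1],(m*200).astype(np.uint8)); crop(i,x,y,w,h,8,f"pics/f{n}.png"); print(r_.sum(),m.sum())
E
python3 m1.py; python3 -c "
import cv2,numpy as np
a=cv2.imread('pics/ft.png');b=cv2.imread('pics/fs.png')
o=np.zeros((400,880,3),np.uint8);o[:360,:400]=a;o[:400,400:880]=b;cv2.imwrite('pics/f2.png',cv2.resize(o,(800,364)))"
```

```text
[0.51985081 0.19054459 0.1641636  0.15073931] 9.405881182661393 21.869217291767175
[0.52006779 0.19055599 0.16854112 0.15084008] 9.65669486611357 22.22819657478103
z150 [0.51998399 0.18993698 0.16399663] 9.396314488877971 21.89415629155345
167.08235294117645 152.94286
325.1058823529412 255.65714
```

View pics/f2.png

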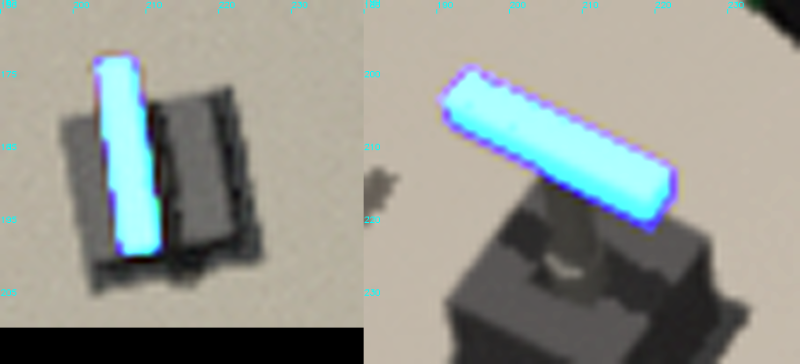

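The fit gives the key bar at (0.520, 0.190, 0.151) with yaw 9.5°. That height matches the expected 0.150. Next is the cover angle, plus a helper that converts world targets into tool-frame rows.

```bash
cat >> h.py <<'E'
def pose():
    o=bot.get_obs(); M=R.from_quat(o["tool_rot"]).as_matrix(); return o,M
def yaw(M): return np.degrees(np.arctan2(M[1,0],M[0,0]))
def to(p,psi,o=None):
    """shift(mm) and twist(deg) in tool axes from current pose to world p, x-axis yaw psi, pointing down"""
    o,M=pose() if o is None else o
    d=M.T@(np.array(p)-o["eef_pos"])
    c,s=np.cos(np.radians(psi)),np.sin(np.radians(psi))
    G=np.array([[c,s,0],[s,-c,0],[0,0,-1]])
    return np.round(d*1000,1),np.round(np.degrees(R.from_matrix(M.T@G).as_rotvec()),1)
def st():
    o,M=pose(); print("t",round(o["clock"],2),"p",np.round(o["eef_pos"],4),"yaw",round(yaw(M),1),"tilt",np.round(M[:2,2],3),"F",np.round(o["ft_force"],1),"T",np.round(o["ft_torque"],2),"w",round(o["grip_width"],4),"j",np.round(o["joint_pos"],2))
ISO=np.array([.568,-.1517]);IY=np.radians(7.15)
def iso(x,y,z):
    c,s=np.cos(IY),np.sin(IY); return np.array([ISO[0]+c*x-s*y,ISO[1]+s*x+c*y,z])
E
python3 - <<'E'
from h import *
T=camera("top");S=camera("side")
Y=lambda c,roi:None
print("disc T@96",atz(T,(297.8,174.3),.096),"hingeT",atz(T,(284,179),.1), "shut centre",iso(0,0,.096),"hinge",iso(0,.055,.1))
# disc in side: ellipse centre
print("disc S@96",atz(S,(230+296/8-.5,130+145/8-.5),.096),"hinge S",atz(S,(230+253/8-.5,130+250/8-.5),.09))
st()
for d in(S,T): print(proj(d,np.array([iso(0,0,.09),iso(0,.055,.09)])))
for th in(.2,):
  u=np.array([np.sin(th),-np.cos(th)]);print("tab",iso(*(np.array([0,.055])+.055*u),.112))
E
```

```text
disc T@96 [ 0.58202132 -0.15124728  0.096     ] hingeT [ 0.56144717 -0.09780199  0.1       ] shut centre [ 0.568  -0.1517  0.096 ] hinge [ 0.56115429 -0.0971277   0.1       ]
disc S@96 [ 0.58118854 -0.14785519  0.096     ] hinge S [ 0.55974937 -0.09563287  0.09      ]
t 0.5 p [ 0.1709 -0.4699  0.2313] yaw 20.0 tilt [-0.  0.] F [-0.8 -0.2 -0.1] T [-0.03  0.02  0.03] w 0.0854 j [-1.22  0.24  0.    1.34  0.    1.57]
[[270.22739431 150.10058152]
 [261.09999253 160.28592595]]
[[297.6737942  178.11558209]
 [283.61410659 179.44822972]]
tab [ 0.57870538 -0.14925216  0.112     ]
```

The cover is about 0.25 rad open, and both views agree on the disc centre at (0.582, -0.150). I go to a pre-push point above the robot-side of the tab with the gripper closed.

```bash
python3 - <<'E'
from h import *
print(to((.5495,-.163,.20),21.6))
H=np.array([.561,-.0975])
for th in(14.5,25,35,45,55,65,75,85,95,100):
    a=np.radians(-82.85+th);n=np.radians(7.15+th)
    t=H+.055*np.array([np.cos(a),np.sin(a)]); q=t-.016*np.array([np.cos(n),np.sin(n)]); print(th,q.round(4),round(7.15+th,1))
E
```

```text
(array([ 460.7, -159. ,   31.3]), array([-0. , -0. , -1.6]))
14.5 [ 0.5664 -0.1545] 21.6
25 [ 0.5767 -0.1526] 32.1
35 [ 0.586 -0.149] 42.1
45 [ 0.5946 -0.1439] 52.1
55 [ 0.6022 -0.1373] 62.1
65 [ 0.6084 -0.1296] 72.2
75 [ 0.6133 -0.1209] 82.2
85 [ 0.6166 -0.1114] 92.2
95 [ 0.6181 -0.1016] 102.2
100 [ 0.6183 -0.0966] 107.2
```

Emit:
send_rows:
  deltas:
    - {"grip": 0, "translation": [0.058, -0.02, 0.004], "twist": [0, 0, 0]}
    - {"grip": 0, "translation": [0.116, -0.04, 0.008], "twist": [0, 0, 0]}
    - {"grip": 0, "translation": [0.174, -0.06, 0.012], "twist": [0, 0, 0]}
    - {"grip": 0, "translation": [0.232, -0.08, 0.016], "twist": [0, 0, 0]}
    - {"grip": 0, "translation": [0.29, -0.1, 0.02], "twist": [0, 0, 0]}

```text
clock: 1.12
eef_pos: [0.4107, -0.2755, 0.2114]
tool_rot: [0.985, 0.173, 0.0, 0.0]
ft_force: [0.4, -0.5, 0.8]
grip_width: 0.0
```

```bash
python3 - <<'E'
from h import *
st();print(to((.5495,-.163,.15),21.6))
E
```

```text
t 1.12 p [ 0.4107 -0.2755  0.2114] yaw 20.0 tilt [ 0.001 -0.001] F [ 0.4 -0.5  0.8] T [-0.09 -0.03 -0.06] w 0.0 j [-0.59  0.24 -0.05  1.28 -0.    2.2 ]
(array([168.9, -58.3,  61.5]), array([ 0. , -0. , -1.6]))
```

Emit:
send_rows:
  deltas:
    - {"grip": 0, "translation": [0.057, -0.02, 0.015], "twist": [0, 0, 0]}
    - {"grip": 0, "translation": [0.114, -0.04, 0.035], "twist": [0, 0, -1]}
    - {"grip": 0, "translation": [0.169, -0.058, 0.062], "twist": [0, 0, -1.6]}
    - {"grip": 0, "translation": [0.169, -0.058, 0.095], "twist": [0, 0, -1.6]}
    - {"grip": 0, "translation": [0.169, -0.058, 0.107], "twist": [0, 0, -1.6]}

```text
clock: 1.75
eef_pos: [0.5485, -0.162, 0.1019]
tool_rot: [0.982, 0.188, -0.002, -0.001]
ft_force: [-0.2, -0.5, 0.5]
grip_width: -0.0
```

```bash
python3 - <<'E'
from h import *
st()
for t in(((.5664,-.1545,.104),21.6),((.5767,-.1526,.104),32.1),((.586,-.149,.104),42.1),((.5946,-.1439,.104),52.1)):print(to(*t))
E
```

```text
t 1.75 p [ 0.5485 -0.162   0.1019] yaw 21.7 tilt [-0.004  0.001] F [-0.2 -0.5  0.5] T [0.03 0.03 0.05] w -0.0 j [-0.29  0.47 -0.01  1.09 -0.    2.48]
(array([19.4, -0.4, -2.2]), array([-0.1,  0.2,  0.1]))
(array([29.6,  1.7, -2.2]), array([ -0.1,   0.2, -10.4]))
(array([39.6,  1.7, -2.3]), array([ -0.2,   0.2, -20.4]))
(array([49.5,  0.2, -2.3]), array([ -0.2,   0.2, -30.4]))
```

Emit:
send_rows:
  deltas:
    - {"grip": 0, "translation": [0.01, 0, -0.002], "twist": [0, 0, 0]}
    - {"grip": 0, "translation": [0.02, 0, -0.002], "twist": [0, 0, 0]}
    - {"grip": 0, "translation": [0.03, 0.0015, -0.002], "twist": [0, 0, -10]}
    - {"grip": 0, "translation": [0.04, 0.0015, -0.002], "twist": [0, 0, -20]}
    - {"grip": 0, "translation": [0.0495, 0, -0.002], "twist": [0, 0, -30]}

```text
clock: 2.38
eef_pos: [0.596, -0.1454, 0.1056]
tool_rot: [0.899, 0.438, -0.001, 0.001]
ft_force: [-0.2, -1.8, -0.1]
grip_width: 0.0001
```

```bash
python3 - <<'E'
from h import *
st()
for t in(((.6022,-.1373,.104),62.1),((.6084,-.1296,.104),72.1),((.6133,-.1209,.104),82.1),((.6166,-.1114,.104),92.1),((.6181,-.1016,.104),102)):print(to(*t))
E
```

```text
t 2.38 p [ 0.596  -0.1454  0.1056] yaw 51.9 tilt [-0.001 -0.002] F [-0.2 -1.8 -0.1] T [-0.44  0.15 -0.01] w 0.0001 j [-0.24  0.54  0.12  1.15 -0.    2.  ]
(array([10.2, -0.1,  1.6]), array([  0. ,   0.1, -10.2]))
(array([20. , -0. ,  1.5]), array([  0. ,   0.1, -20.2]))
(array([29.9, -1.5,  1.5]), array([ -0. ,   0.1, -30.2]))
(array([39.4, -4.8,  1.5]), array([ -0. ,   0.1, -40.2]))
(array([48.1, -9.7,  1.5]), array([ -0. ,   0.1, -50.1]))
```

Contact is made at about 2 N, so the cover is moving. Continuing the arc.

Emit:
send_rows:
  deltas:
    - {"grip": 0, "translation": [0.01, 0, 0.001], "twist": [0, 0, -10]}
    - {"grip": 0, "translation": [0.02, 0, 0.001], "twist": [0, 0, -20]}
    - {"grip": 0, "translation": [0.03, -0.0015, 0.001], "twist": [0, 0, -30]}
    - {"grip": 0, "translation": [0.0395, -0.005, 0.001], "twist": [0, 0, -40]}
    - {"grip": 0, "translation": [0.048, -0.01, 0.001], "twist": [0, 0, -50]}

```text
clock: 3.0
eef_pos: [0.62, -0.1026, 0.1065]
tool_rot: [0.628, 0.778, -0.0, 0.003]
ft_force: [1.3, -1.3, -1.5]
grip_width: -0.0002
```

```bash
python3 - <<'E'
from h import *
st()
c=camera("top");crop(c["color"],250,140,80,70,8,"pics/p1.png")
E
```

```text
t 3.0 p [ 0.62   -0.1026  0.1065] yaw 102.1 tilt [ 0.004 -0.004] F [ 1.3 -1.3 -1.5] T [-0.41 -0.29 -0.02] w -0.0002 j [-0.16  0.56  0.16  1.16 -0.    1.2 ]
```

View pics/p1.png

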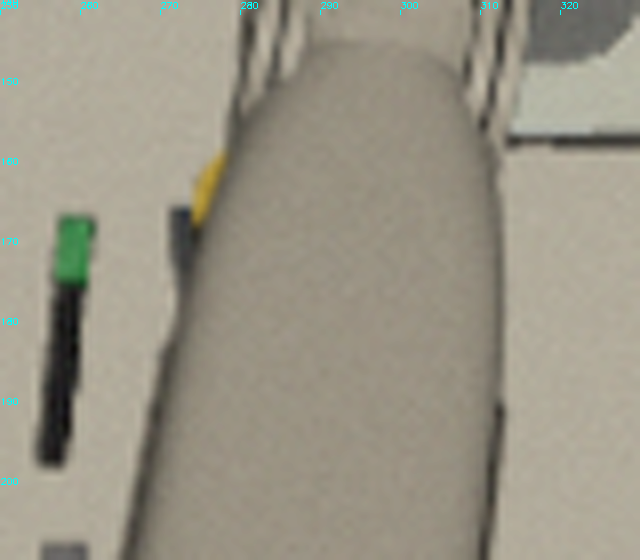

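The cover stands near 95° (its yellow edge shows at about (275,163)); the arm hides the rest. I retract and go above the key with the gripper opening.

Emit:
send_rows:
  deltas:
    - {"grip": 0, "translation": [-0.015, 0, 0], "twist": [0, 0, 0]}
    - {"grip": 0, "translation": [-0.02, 0, -0.05], "twist": [0, 0, 0]}
    - {"grip": 0.3, "translation": [-0.02, 0, -0.11], "twist": [0, 0, 0]}

```text
clock: 3.42
eef_pos: [0.6232, -0.1223, 0.2171]
tool_rot: [0.628, 0.778, -0.001, 0.001]
ft_force: [1.2, -0.3, 0.4]
grip_width: 0.0172
```

```bash
python3 - <<'E'
from h import *
st();print(to((.52,.1905,.215),189.4))
E
```

```text
t 3.42 p [ 0.6232 -0.1223  0.2171] yaw 102.2 tilt [ 0.001 -0.003] F [ 1.2 -0.3  0.4] T [-0.01 -0.06 -0.02] w 0.0172 j [-0.19  0.52  0.38  1.43 -0.    1.17]
(array([327.5, -35.1,   1.2]), array([ -0.1,   0.2, -87.2]))
```

Emit:
send_rows:
  deltas:
    - {"grip": 1, "translation": [0.045, -0.005, 0], "twist": [0, 0, -10]}
    - {"grip": 1, "translation": [0.09, -0.01, 0], "twist": [0, 0, -20]}
    - {"grip": 1, "translation": [0.135, -0.015, 0], "twist": [0, 0, -30]}
    - {"grip": 1, "translation": [0.18, -0.02, 0], "twist": [0, 0, -40]}
    - {"grip": 1, "translation": [0.225, -0.025, 0], "twist": [0, 0, -50]}

```text
clock: 4.05
eef_pos: [0.5519, 0.0925, 0.2176]
tool_rot: [0.24, 0.971, -0.001, 0.002]
ft_force: [-0.7, -0.1, -0.3]
grip_width: 0.0855
```

```bash
python3 - <<'E'
from h import *
st();print(to((.52,.1905,.215),189.4))
E
```

```text
t 4.05 p [0.5519 0.0925 0.2176] yaw 152.2 tilt [ 0.004 -0.002] F [-0.7 -0.1 -0.3] T [-0.04 -0.03 -0.  ] w 0.0855 j [ 0.17  0.36  0.14  1.34 -0.    0.65]
(array([73.9, 71.9,  2.3]), array([ -0.1,   0.2, -37.2]))
```

Emit:
send_rows:
  deltas:
    - {"grip": 1, "translation": [0.025, 0.025, 0], "twist": [0, 0, -10]}
    - {"grip": 1, "translation": [0.05, 0.05, 0], "twist": [0, 0, -20]}
    - {"grip": 1, "translation": [0.074, 0.072, 0.002], "twist": [0, 0, -30]}
    - {"grip": 1, "translation": [0.074, 0.072, 0.002], "twist": [0, 0, -37.2]}
    - {"grip": 1, "translation": [0.074, 0.072, 0.002], "twist": [0, 0, -37.2]}

```text
clock: 4.68
eef_pos: [0.5208, 0.1903, 0.2162]
tool_rot: [-0.08, 0.997, -0.001, 0.002]
ft_force: [0.2, -0.3, 0.2]
grip_width: 0.0856
```

```bash
python3 - <<'E'
from h import *
st();print(to((.52,.1905,.131),189.4))
c=camera("side");crop(c["color"],180,110,120,90,6,"pics/p2.png")
c=camera("top");crop(c["color"],260,140,60,60,8,"pics/p3.png")
E
```

```text
t 4.67 p [0.5208 0.1903 0.2162] yaw -170.8 tilt [ 0.005 -0.002] F [ 0.2 -0.3  0.2] T [ 0.    0.   -0.01] w 0.0856 j [ 0.35  0.35  0.12  1.33 -0.    0.19]
(array([ 1.1,  0.6, 85.2]), array([-0.2,  0.3, -0.2]))
```

View pics/p2.png

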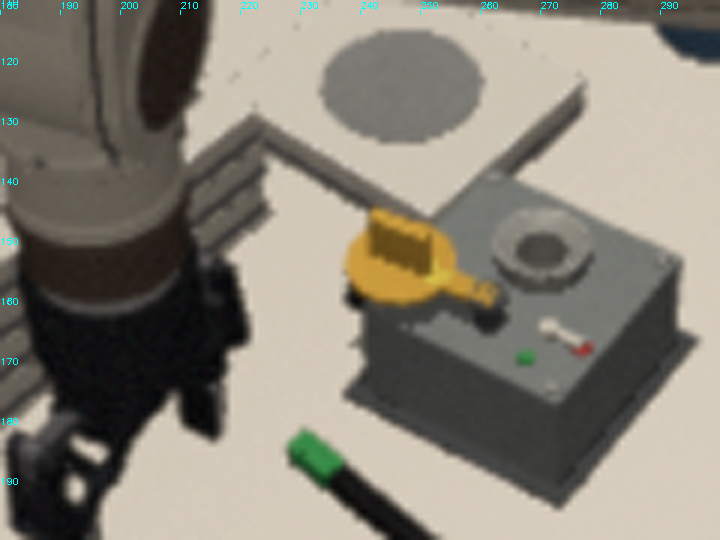

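View pics/p3.png

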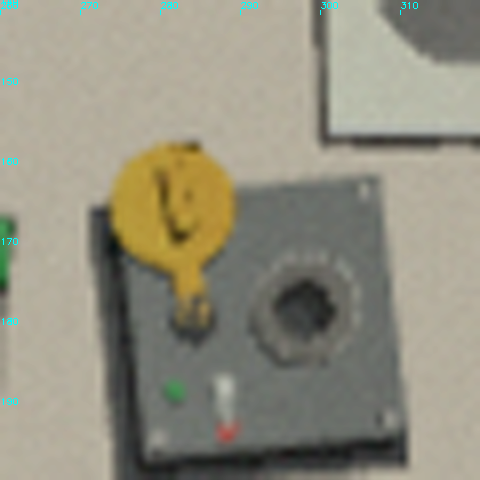

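The cover is well clear and the bare keyhole rim shows at side px (269.8,150.6) and top px (297.4,177.9). Both are within 0.6 px of the prediction. Descending on the key.

Emit:
send_rows:
  deltas:
    - {"grip": 1, "translation": [-0.0005, 0.0005, 0.045], "twist": [0, 0, 0]}
    - {"grip": 1, "translation": [-0.0005, 0.0005, 0.085], "twist": [0, 0, 0]}
    - {"grip": 1, "translation": [-0.0005, 0.0005, 0.085], "twist": [0, 0, 0]}

```text
clock: 5.15
eef_pos: [0.5192, 0.1885, 0.128]
tool_rot: [-0.079, 0.997, -0.002, -0.001]
ft_force: [-0.3, -0.1, -0.3]
grip_width: 0.0854
```

```bash
python3 - <<'E'
from h import *
st();print(to((.52,.1905,.131),189.4))
T=camera("top");S=camera("side")
print(tri(T,(297.4,177.9),S,(269.75,150.6)),atz(T,(297.4,177.9),.09),atz(S,(269.75,150.6),.09))
crop(T["color"],190,160,50,50,8,"pics/p4.png");crop(S["color"],170,170,70,70,8,"pics/p5.png")
E
```

```text
t 5.15 p [0.5192 0.1885 0.128 ] yaw -171.0 tilt [-0.002 -0.005] F [-0.3 -0.1 -0.3] T [ 0.03  0.04 -0.01] w 0.0854 j [ 0.35  0.41 -0.03  1.13 -0.    0.19]
(array([-1. ,  1.8, -3. ]), array([-0.2, -0.2, -0.4]))
(array([ 0.5692845 , -0.15089314,  0.08731585]), np.float64(0.00013155096853074836)) [ 0.56881473 -0.15062042  0.09      ] [ 0.56773446 -0.14891375  0.09      ]
```

View pics/p5.png

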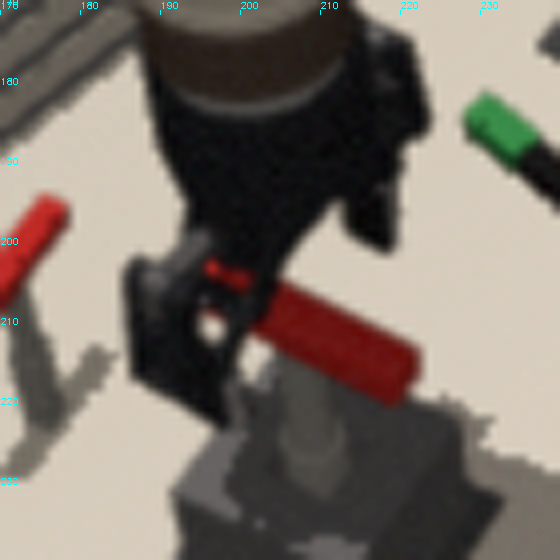

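The fingers straddle the bar near px (205,207). Closing on it.

Emit:
send_rows:
  deltas:
    - {"grip": 1, "translation": [-0.001, 0.002, -0.003], "twist": [0, 0, 0]}
    - {"grip": 0, "translation": [-0.001, 0.002, -0.003], "twist": [0, 0, 0]}
    - {"grip": 0, "translation": [-0.001, 0.002, -0.003], "twist": [0, 0, 0]}
    - {"grip": 0, "translation": [-0.001, 0.002, -0.003], "twist": [0, 0, 0]}
    - {"grip": 0, "translation": [-0.001, 0.002, -0.003], "twist": [0, 0, 0]}

```text
clock: 5.88
eef_pos: [0.5231, 0.1921, 0.1352]
tool_rot: [-0.079, 0.997, -0.001, 0.003]
ft_force: [0.9, -0.8, 2.4]
grip_width: 0.019
```

```bash
python3 - <<'E'
from h import *
st()
E
```

```text
t 5.88 p [0.5231 0.1921 0.1352] yaw -170.9 tilt [ 0.006 -0.002] F [ 0.9 -0.8  2.4] T [-0.04 -0.08 -0.02] w 0.019 j [ 0.35  0.41 -0.02  1.14 -0.    0.2 ]
```

Emit:
send_rows:
  deltas:
    - {"grip": 0, "translation": [0, 0, -0.02], "twist": [0, 0, 0]}
    - {"grip": 0, "translation": [0, 0, -0.045], "twist": [0, 0, 0]}
    - {"grip": 0, "translation": [0, 0, -0.075], "twist": [0, 0, 0]}
    - {"grip": 0, "translation": [0, 0, -0.11], "twist": [0, 0, 0]}
    - {"grip": 0, "translation": [0, 0, -0.135], "twist": [0, 0, 0]}

```text
clock: 6.5
eef_pos: [0.5219, 0.1922, 0.2706]
tool_rot: [-0.079, 0.997, -0.001, 0.002]
ft_force: [1.0, -0.2, -3.7]
grip_width: 0.0191
```

```bash
python3 - <<'E'
from h import *
st(); print(to((.5685,-.1505,.272),189.4))
T=camera("top");S=camera("side")
crop(T["color"],190,160,50,50,8,"pics/p6.png");crop(S["color"],160,140,80,70,8,"pics/p7.png")
E
```

```text
t 6.5 p [0.5219 0.1922 0.2706] yaw -170.9 tilt [ 0.005 -0.002] F [ 1.  -0.2 -3.7] T [ 0.02 -0.05  0.  ] w 0.0191 j [ 0.35  0.34  0.24  1.47 -0.    0.2 ]
(array([   8.1, -345.8,   -0.5]), array([-0.2,  0.3, -0.3]))
```

View pics/p7.png

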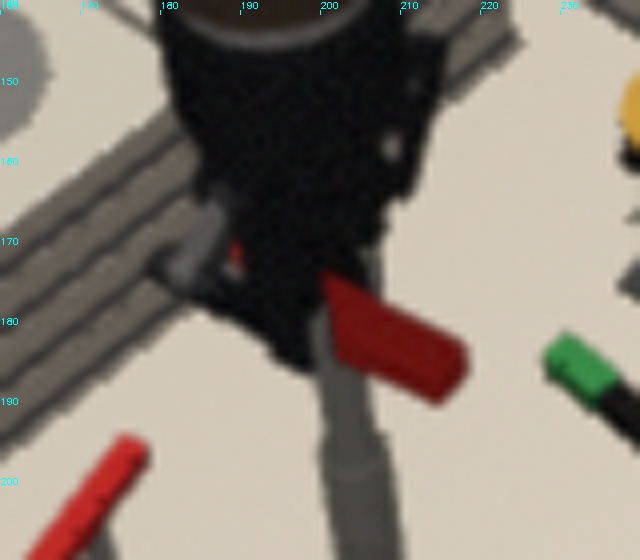

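The key is lifted upright in the jaws (measured weight 3.7 N). Carrying it over the keyhole.

Emit:
send_rows:
  deltas:
    - {"grip": 0, "translation": [0, -0.03, -0.002], "twist": [0, 0, 0]}
    - {"grip": 0, "translation": [0, -0.085, -0.002], "twist": [0, 0, 0]}
    - {"grip": 0, "translation": [0.002, -0.14, -0.002], "twist": [0, 0, 0]}
    - {"grip": 0, "translation": [0.004, -0.195, -0.002], "twist": [0, 0, 0]}
    - {"grip": 0, "translation": [0.006, -0.245, -0.002], "twist": [0, 0, 0]}

```text
clock: 7.22
eef_pos: [0.5551, -0.0519, 0.2722]
tool_rot: [-0.079, 0.997, -0.0, 0.003]
ft_force: [1.2, 0.2, -4.1]
grip_width: 0.0191
```

```bash
python3 - <<'E'
from h import *
st(); print(to((.5685,-.1505,.255),189.4))
E
```

```text
t 7.22 p [ 0.5551 -0.0519  0.2722] yaw -170.9 tilt [0.006 0.   ] F [ 1.2  0.2 -4.1] T [ 0.02 -0.07  0.02] w 0.0191 j [-0.09  0.34  0.25  1.47  0.   -0.25]
(array([  2.4, -99.5,  17.2]), array([-0. ,  0.3, -0.3]))
```

Emit:
send_rows:
  deltas:
    - {"grip": 0, "translation": [0.001, -0.04, 0], "twist": [0, 0, 0]}
    - {"grip": 0, "translation": [0.0025, -0.08, 0], "twist": [0, 0, 0]}
    - {"grip": 0, "translation": [0.0025, -0.0995, 0.01], "twist": [0, 0.3, 0]}
    - {"grip": 0, "translation": [0.0025, -0.0995, 0.025], "twist": [0, 0.3, 0]}
    - {"grip": 0, "translation": [0.0025, -0.0995, 0.03], "twist": [0, 0.3, 0]}

```text
clock: 7.85
eef_pos: [0.5671, -0.1491, 0.2393]
tool_rot: [-0.079, 0.997, 0.001, -0.002]
ft_force: [0.0, 0.2, -4.6]
grip_width: 0.0194
```

```bash
python3 - <<'E'
from h import *
st(); print(to((.5685,-.1505,.24),189.4))
T=camera("top");S=camera("side")
cv2.imwrite("pics/S8raw.png",S["color"])
crop(T["color"],265,140,60,60,8,"pics/p8.png");crop(S["color"],235,90,70,75,8,"pics/p9.png")
E
```

```text
t 7.85 p [ 0.5671 -0.1491  0.2393] yaw -170.9 tilt [-0.004  0.001] F [ 0.   0.2 -4.6] T [ 0.07  0.05 -0.03] w 0.0194 j [-0.26  0.42  0.27  1.43  0.   -0.42]
(array([-1.2, -1.6, -0.7]), array([ 0.1, -0.2, -0.3]))
```

View pics/p8.png

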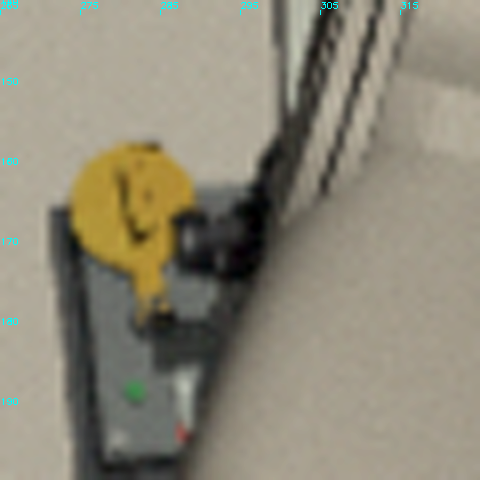

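View pics/p9.png

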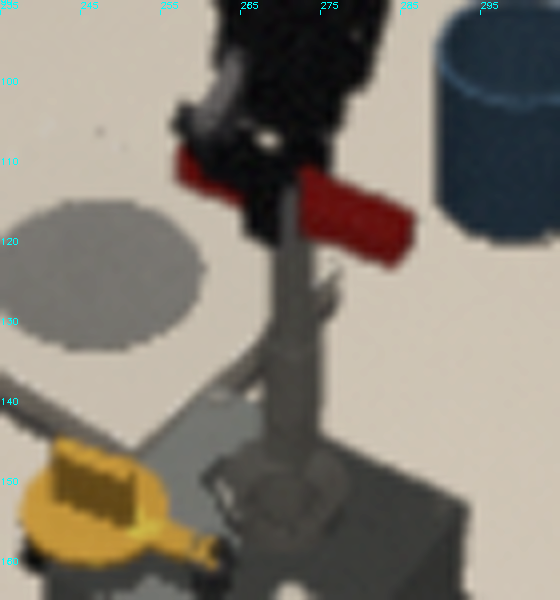

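The key hangs over the well; its sleeve axis is at side px (271.1, 139.5) and the shaft at (271.1, 129.5). I'll compare that with the line through the keyhole.

```bash
python3 - <<'E'
from h import *
S=camera("side")
for xy in((.5685,-.1507),(.5671,-.1491),(.5693,-.1509)):
    print(xy,proj(S,np.array([[*xy,z] for z in(.09,.117,.15,.185,.21,.25)])).round(1).tolist())
g=cv2.imread("pics/S8raw.png")
for r in(127,130,134,138,141): print(r,g[r,262:284].sum(1).tolist())
st()
E
```

```text
(0.5685, -0.1507) [[269.9, 150.2], [270.0, 144.6], [270.1, 137.5], [270.3, 129.7], [270.4, 124.0], [270.6, 114.5]]
(0.5671, -0.1491) [[269.9, 150.7], [270.0, 145.0], [270.2, 138.0], [270.3, 130.2], [270.4, 124.4], [270.6, 114.9]]
(0.5693, -0.1509) [[269.8, 150.0], [269.9, 144.4], [270.0, 137.3], [270.1, 129.6], [270.2, 123.8], [270.4, 114.3]]
127 [404, 403, 406, 404, 403, 397, 326, 172, 137, 147, 146, 139, 156, 181, 172, 293, 403, 413, 413, 415, 414, 413]
130 [405, 404, 404, 405, 403, 387, 244, 149, 143, 146, 145, 138, 150, 240, 386, 412, 413, 413, 416, 414, 414, 415]
134 [404, 400, 390, 253, 193, 149, 136, 141, 153, 162, 158, 147, 163, 288, 403, 414, 415, 413, 415, 416, 412, 415]
138 [236, 213, 169, 157, 232, 249, 155, 139, 144, 147, 144, 141, 159, 289, 402, 414, 416, 417, 416, 415, 415, 417]
141 [244, 243, 247, 245, 244, 209, 145, 147, 146, 147, 145, 138, 173, 339, 409, 414, 416, 416, 416, 416, 416, 417]
t 8.0 p [ 0.5681 -0.1491  0.2417] yaw -170.8 tilt [-0.001 -0.   ] F [-0.4  0.3 -4.6] T [-0.03 -0.03  0.01] w 0.0189 j [-0.26  0.41  0.28  1.43 -0.   -0.42]
```

The key sits about 1.2 px (≈4 mm) right of the keyhole line, consistent with an offset along the bar. I correct that and descend into the funnel while watching forces.

Emit:
send_rows:
  deltas:
    - {"grip": 0, "translation": [-0.004, -0.001, 0], "twist": [0, 0, 0]}
    - {"grip": 0, "translation": [-0.004, -0.001, 0.01], "twist": [0, 0, 0]}
    - {"grip": 0, "translation": [-0.004, -0.001, 0.02], "twist": [0, 0, 0]}
    - {"grip": 0, "translation": [-0.004, -0.001, 0.03], "twist": [0, 0, 0]}
    - {"grip": 0, "translation": [-0.004, -0.001, 0.03], "twist": [0, 0, 0]}

```text
clock: 8.62
eef_pos: [0.5713, -0.1493, 0.2101]
tool_rot: [-0.08, 0.997, 0.001, -0.002]
ft_force: [-0.4, 0.4, -3.9]
grip_width: 0.0187
```

```bash
python3 - <<'E'
from h import *
st()
S=camera("side");crop(S["color"],235,100,70,75,8,"pics/p10.png")
g=S["color"]
for r in(134,137,140): print(r,g[r,262:284].sum(1).tolist())
E
```

```text
t 8.62 p [ 0.5713 -0.1493  0.2101] yaw -170.8 tilt [-0.004  0.001] F [-0.4  0.4 -3.9] T [-0.03  0.03  0.01] w 0.0187 j [-0.26  0.43  0.23  1.37 -0.   -0.42]
134 [405, 403, 388, 254, 192, 163, 140, 142, 146, 146, 160, 284, 401, 413, 415, 413, 415, 417, 416, 414, 416, 416]
137 [221, 198, 184, 156, 135, 138, 137, 139, 145, 148, 137, 171, 309, 404, 416, 416, 416, 416, 416, 414, 416, 419]
140 [235, 227, 240, 241, 223, 145, 142, 152, 151, 154, 143, 164, 290, 406, 416, 414, 416, 416, 414, 415, 417, 415]
```

View pics/p10.png

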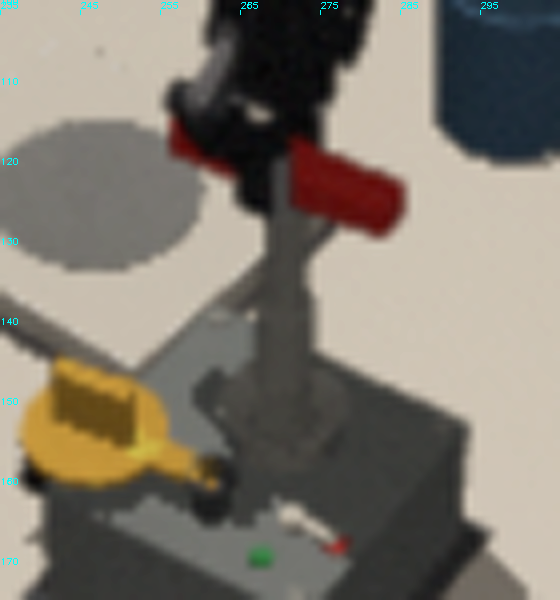

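The sleeve axis is now at px 270.2 against 269.9, so it is aligned. Descending into the bore.

Emit:
send_rows:
  deltas:
    - {"grip": 0, "translation": [0, 0, 0.004], "twist": [0, 0, 0]}
    - {"grip": 0, "translation": [0, 0, 0.008], "twist": [0, 0, 0]}
    - {"grip": 0, "translation": [0, 0, 0.012], "twist": [0, 0, 0]}
    - {"grip": 0, "translation": [0, 0, 0.016], "twist": [0, 0, 0]}

```text
clock: 9.18
eef_pos: [0.572, -0.1496, 0.1949]
tool_rot: [-0.08, 0.997, 0.0, -0.001]
ft_force: [0.8, 0.4, -3.8]
grip_width: 0.0186
```

```bash
python3 - <<'E'
from h import *
st()
E
```

```text
t 9.18 p [ 0.572  -0.1496  0.1949] yaw -170.8 tilt [-0.001  0.   ] F [ 0.8  0.4 -3.8] T [-0.15 -0.29 -0.  ] w 0.0186 j [-0.26  0.44  0.19  1.33 -0.   -0.42]
```

Emit:
send_rows:
  deltas:
    - {"grip": 0, "translation": [0, 0, 0.004], "twist": [0, 0, 0]}
    - {"grip": 0, "translation": [0, 0, 0.008], "twist": [0, 0, 0]}
    - {"grip": 0, "translation": [0, 0, 0.012], "twist": [0, 0, 0]}
    - {"grip": 0, "translation": [0, 0, 0.016], "twist": [0, 0, 0]}

```text
clock: 9.68
eef_pos: [0.5727, -0.1498, 0.1797]
tool_rot: [-0.08, 0.997, -0.0, 0.0]
ft_force: [1.1, -0.7, -2.3]
grip_width: 0.0188
```

```bash
python3 - <<'E'
from h import *
st()
E
```

```text
t 9.68 p [ 0.5727 -0.1498  0.1797] yaw -170.8 tilt [ 0.001 -0.001] F [ 1.1 -0.7 -2.3] T [-0.33 -0.18 -0.01] w 0.0188 j [-0.26  0.45  0.17  1.29 -0.   -0.42]
```

Emit:
send_rows:
  deltas:
    - {"grip": 0, "translation": [0, 0, 0.004], "twist": [0, 0, 0]}
    - {"grip": 0, "translation": [0, 0, 0.008], "twist": [0, 0, 0]}
    - {"grip": 0, "translation": [0, 0, 0.012], "twist": [0, 0, 0]}
    - {"grip": 0, "translation": [0, 0, 0.014], "twist": [0, 0, 0]}

```text
clock: 10.18
eef_pos: [0.574, -0.1502, 0.1691]
tool_rot: [-0.08, 0.997, -0.001, 0.003]
ft_force: [-2.7, -1.1, 16.4]
grip_width: 0.0187
```

```bash
python3 - <<'E'
from h import *
st()
E
```

```text
t 10.18 p [ 0.574  -0.1502  0.1691] yaw -170.9 tilt [ 0.006 -0.002] F [-2.7 -1.1 16.4] T [0.08 0.94 0.02] w 0.0187 j [-0.26  0.45  0.14  1.26 -0.   -0.42]
```

Contact with the core top: about 20 N up at TCP z 0.169, so the key's lower end is 0.124 below the TCP and home is at TCP z ≈ 0.147. I search counter-clockwise, since the core can't be turned that way.

Emit:
send_rows:
  deltas:
    - {"grip": 0, "translation": [0.0005, 0, 0.003], "twist": [0, 0, -3]}
    - {"grip": 0, "translation": [0.0005, 0, 0.003], "twist": [0, 0, -6]}
    - {"grip": 0, "translation": [0.0005, 0, 0.003], "twist": [0, 0, -9]}
    - {"grip": 0, "translation": [0.0005, 0, 0.003], "twist": [0, 0, -12]}

```text
clock: 10.68
eef_pos: [0.5727, -0.1501, 0.1659]
tool_rot: [-0.184, 0.983, -0.001, 0.002]
ft_force: [-0.4, -0.6, -3.7]
grip_width: 0.0189
```

```bash
python3 - <<'E'
from h import *
st()
E
```

```text
t 10.68 p [ 0.5727 -0.1501  0.1659] yaw -158.8 tilt [ 0.004 -0.002] F [-0.4 -0.6 -3.7] T [-0.2   0.07  0.04] w 0.0189 j [-0.26  0.45  0.14  1.25 -0.   -0.63]
```

The force fell back to the key's weight and z dropped 3 mm, so it appears to have found the socket. I push straight down to confirm.

Emit:
send_rows:
  deltas:
    - {"grip": 0, "translation": [0, 0, 0.002], "twist": [0, 0, 0]}
    - {"grip": 0, "translation": [0, 0, 0.004], "twist": [0, 0, 0]}
    - {"grip": 0, "translation": [0, 0, 0.006], "twist": [0, 0, 0]}

```text
clock: 11.05
eef_pos: [0.5731, -0.1501, 0.161]
tool_rot: [-0.184, 0.983, -0.002, 0.003]
ft_force: [-1.8, -0.8, 5.8]
grip_width: 0.0193
```

```bash
python3 - <<'E'
from h import *
st()
E
```

```text
t 11.05 p [ 0.5731 -0.1501  0.161 ] yaw -158.8 tilt [ 0.006 -0.002] F [-1.8 -0.8  5.8] T [-0.05  0.52  0.05] w 0.0193 j [-0.26  0.45  0.13  1.24 -0.   -0.63]
```

It is 8 mm below the core top with about 9 N, so it is in the socket and on the plunger. Pressing home.

Emit:
send_rows:
  deltas:
    - {"grip": 0, "translation": [0, 0, 0.004], "twist": [0, 0, 0]}
    - {"grip": 0, "translation": [0, 0, 0.008], "twist": [0, 0, 0]}
    - {"grip": 0, "translation": [0, 0, 0.012], "twist": [0, 0, 0]}
    - {"grip": 0, "translation": [0, 0, 0.015], "twist": [0, 0, 0]}
    - {"grip": 0, "translation": [0, 0, 0.016], "twist": [0, 0, 0]}

```text
clock: 11.68
eef_pos: [0.5738, -0.1502, 0.1479]
tool_rot: [-0.184, 0.983, -0.002, 0.004]
ft_force: [-4.0, 0.8, 15.9]
grip_width: 0.019
```

```bash
python3 - <<'E'
from h import *
st()
E
```

```text
t 11.68 p [ 0.5738 -0.1502  0.1479] yaw -158.8 tilt [ 0.009 -0.002] F [-4.   0.8 15.9] T [0.26 1.39 0.14] w 0.019 j [-0.26  0.46  0.1   1.2  -0.   -0.63]
```

Emit:
send_rows:
  deltas:
    - {"grip": 0, "translation": [0.0005, 0, 0.003], "twist": [0, 0, 0]}
    - {"grip": 0, "translation": [0.0005, 0, 0.005], "twist": [0, 0, 0]}
    - {"grip": 0, "translation": [0.0005, 0, 0.005], "twist": [0, 0, 0]}

```text
clock: 12.05
eef_pos: [0.5746, -0.1504, 0.1478]
tool_rot: [-0.184, 0.983, -0.003, 0.007]
ft_force: [-5.8, 1.4, 20.5]
grip_width: 0.0189
```

```bash
python3 - <<'E'
from h import *
st()
S=camera("side");crop(S["color"],235,110,70,75,8,"pics/p11.png")
E
```

```text
t 12.05 p [ 0.5746 -0.1504  0.1478] yaw -158.8 tilt [ 0.015 -0.003] F [-5.8  1.4 20.5] T [0.37 1.58 0.23] w 0.0189 j [-0.26  0.46  0.1   1.2   0.   -0.63]
```

View pics/p11.png

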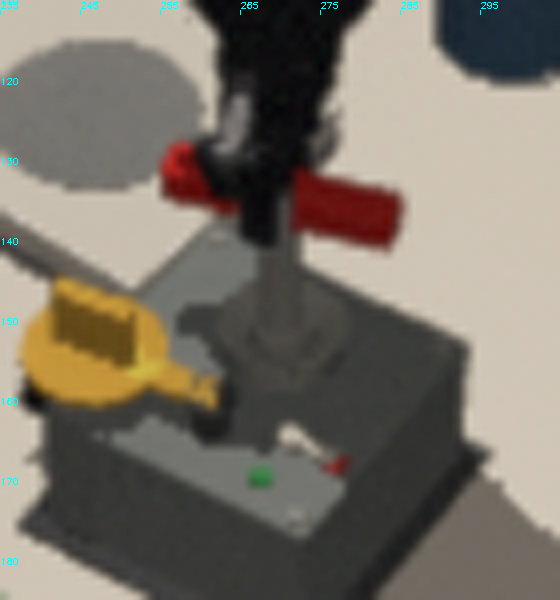

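It is stiff at 0.1478: the force rose from 16 to 20.5 N with no motion, and total travel from the core top is about 21.3 mm (expected 22). The pointer is still at red. One firmer press to be sure before turning.

Emit:
send_rows:
  deltas:
    - {"grip": 0, "translation": [0.001, 0, 0.004], "twist": [0, -0.5, 0]}
    - {"grip": 0, "translation": [0.001, 0, 0.007], "twist": [0, -0.8, 0]}
    - {"grip": 0, "translation": [0.001, 0, 0.007], "twist": [0, -0.8, 0]}

```text
clock: 12.48
eef_pos: [0.5758, -0.1508, 0.1475]
tool_rot: [-0.184, 0.983, -0.003, 0.018]
ft_force: [-7.0, 1.8, 26.1]
grip_width: 0.0188
```

```bash
python3 - <<'E'
from h import *
st()
E
```

```text
t 12.47 p [ 0.5758 -0.1508  0.1475] yaw -158.8 tilt [0.037 0.001] F [-7.   1.8 26.1] T [0.65 1.88 0.2 ] w 0.0188 j [-0.26  0.45  0.08  1.17  0.01 -0.63]
```

That is a hard stop at 0.1475 with 30 N net, so the key is home. I straighten the tool, then turn clockwise.

```bash
python3 - <<'E'
from h import *
print(to((.5725,-.1502,.1475),201.2))
E
```

```text
(array([ 2.9,  1.8, -0.1]), array([-0.7,  2. , -0. ]))
```

Emit:
send_rows:
  deltas:
    - {"grip": 0, "translation": [0.003, 0.001, 0.001], "twist": [-0.7, 2, 0]}
    - {"grip": 0, "translation": [0.003, 0.001, 0.001], "twist": [-0.7, 2, 0]}

```text
clock: 12.72
eef_pos: [0.5748, -0.1508, 0.1479]
tool_rot: [-0.184, 0.983, -0.001, 0.002]
ft_force: [1.8, 0.4, 7.1]
grip_width: 0.0189
```

```bash
python3 - <<'E'
from h import *
st()
print(to((.5725,-.1502,.1475),201.2))
E
```

```text
t 12.72 p [ 0.5748 -0.1508  0.1479] yaw -158.8 tilt [ 0.005 -0.001] F [1.8 0.4 7.1] T [ 0.17 -0.46  0.04] w 0.0189 j [-0.26  0.47  0.11  1.21  0.   -0.63]
(array([2. , 1.4, 0.4]), array([-0.1,  0.2,  0. ]))
```

The TCP stands about 4 mm off the key axis along tool x, so I turn about the key axis instead of about the TCP.

Emit:
send_rows:
  deltas:
    - {"grip": 0, "translation": [0.0005, -0.0005, 0.001], "twist": [0, 0, 8]}
    - {"grip": 0, "translation": [0.0005, -0.001, 0.001], "twist": [0, 0, 16]}
    - {"grip": 0, "translation": [0.0005, -0.0015, 0.001], "twist": [0, 0, 24]}
    - {"grip": 0, "translation": [0.001, -0.002, 0.001], "twist": [0, 0, 32]}

```text
clock: 13.22
eef_pos: [0.5751, -0.1535, 0.1479]
tool_rot: [0.096, 0.995, -0.001, 0.003]
ft_force: [-0.9, -0.9, 5.8]
grip_width: 0.0189
```

```bash
python3 - <<'E'
from h import *
st()
S=camera("side");crop(S["color"],235,110,70,75,8,"pics/p12.png")
E
```

```text
t 13.22 p [ 0.5751 -0.1535  0.1479] yaw 168.9 tilt [ 0.007 -0.002] F [-0.9 -0.9  5.8] T [-0.29  0.17  0.33] w 0.0189 j [-0.26  0.47  0.11  1.21 -0.   -0.07]
```

View pics/p12.png

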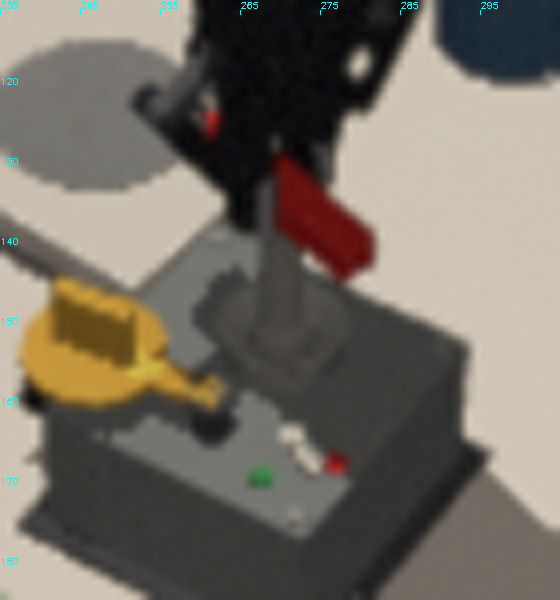

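The pointer has left the red dot at about (277,167), with torque 0.33 N m and little side force. Continuing.

Emit:
send_rows:
  deltas:
    - {"grip": 0, "translation": [0, -0.0005, 0.001], "twist": [0, 0, 9]}
    - {"grip": 0, "translation": [0, -0.0015, 0.001], "twist": [0, 0, 18]}
    - {"grip": 0, "translation": [0.0005, -0.002, 0.001], "twist": [0, 0, 27]}
    - {"grip": 0, "translation": [0.001, -0.0025, 0.001], "twist": [0, 0, 36]}
    - {"grip": 0, "translation": [0.001, -0.003, 0.001], "twist": [0, 0, 45]}

```text
clock: 13.9
eef_pos: [0.5727, -0.1568, 0.1479]
tool_rot: [0.474, 0.881, -0.0, 0.004]
ft_force: [-3.3, -0.9, 8.4]
grip_width: 0.019
```

```bash
python3 - <<'E'
from h import *
st()
E
```

```text
t 13.9 p [ 0.5727 -0.1568  0.1479] yaw 123.4 tilt [ 0.006 -0.003] F [-3.3 -0.9  8.4] T [-0.27  1.13  0.31] w 0.019 j [-0.27  0.47  0.11  1.21 -0.    0.72]
```

Emit:
send_rows:
  deltas:
    - {"grip": 0, "translation": [0, -0.0005, 0.001], "twist": [0, 0, 6]}
    - {"grip": 0, "translation": [0, -0.001, 0.001], "twist": [0, 0, 12]}
    - {"grip": 0, "translation": [0, -0.0015, 0.001], "twist": [0, 0, 18]}

```text
clock: 14.28
eef_pos: [0.5709, -0.1575, 0.1479]
tool_rot: [0.607, 0.795, 0.0, 0.004]
ft_force: [-2.5, 1.6, 9.1]
grip_width: 0.0191
```

```bash
python3 - <<'E'
from h import *
st()
S=camera("side");crop(S["color"],235,110,70,75,8,"pics/p13.png")
E
```

```text
t 14.28 p [ 0.5709 -0.1575  0.1479] yaw 105.3 tilt [ 0.006 -0.004] F [-2.5  1.6  9.1] T [0.13 0.92 0.24] w 0.0191 j [-0.27  0.46  0.1   1.21 -0.    1.04]
```

View pics/p13.png

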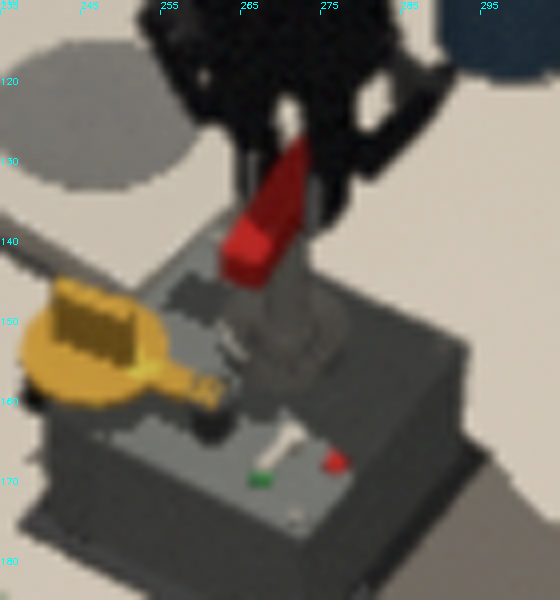

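The pointer is nearly at the green dot (268,168), with torque at 0.24. I keep turning until the stop is felt.

Emit:
send_rows:
  deltas:
    - {"grip": 0, "translation": [0, -0.0005, 0.001], "twist": [0, 0, 5]}
    - {"grip": 0, "translation": [0, -0.0005, 0.001], "twist": [0, 0, 10]}
    - {"grip": 0, "translation": [0, -0.001, 0.001], "twist": [0, 0, 14]}

```text
clock: 14.7
eef_pos: [0.5701, -0.1564, 0.1479]
tool_rot: [0.698, 0.716, 0.002, 0.003]
ft_force: [-1.0, 1.6, 8.2]
grip_width: 0.0189
```

```bash
python3 - <<'E'
from h import *
st()
E
```

```text
t 14.7 p [ 0.5701 -0.1564  0.1479] yaw 91.4 tilt [ 0.007 -0.002] F [-1.   1.6  8.2] T [0.56 0.33 2.66] w 0.0189 j [-0.27  0.46  0.1   1.2  -0.    1.28]
```

Torque jumped to 2.7 N m, so the stop is reached. I ease off, look, then release.

Emit:
send_rows:
  deltas:
    - {"grip": 0, "translation": [0, 0, 0.0005], "twist": [0, 0, 0]}
    - {"grip": 0, "translation": [0, 0, 0], "twist": [0, 0, -2]}

```text
clock: 14.95
eef_pos: [0.5701, -0.1558, 0.1479]
tool_rot: [0.684, 0.73, 0.002, 0.003]
ft_force: [0.6, -0.8, 2.3]
grip_width: 0.0191
```

```bash
python3 - <<'E'
from h import *
st()
S=camera("side");crop(S["color"],235,110,70,75,8,"pics/p14.png")
E
```

```text
t 14.95 p [ 0.5701 -0.1558  0.1479] yaw 93.7 tilt [ 0.007 -0.002] F [ 0.6 -0.8  2.3] T [0.12 0.07 1.37] w 0.0191 j [-0.27  0.46  0.1   1.2   0.    1.24]
```

View pics/p14.png

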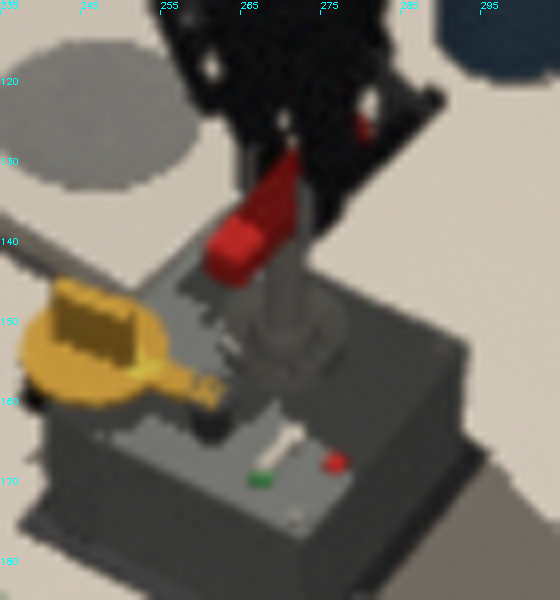

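The pointer now points at the green dot. Releasing and rising.

Emit:
send_rows:
  deltas:
    - {"grip": 0.6, "translation": [0, 0, 0], "twist": [0, 0, 0]}
    - {"grip": 0.6, "translation": [0, 0, 0], "twist": [0, 0, 0]}
    - {"grip": 0.6, "translation": [0, 0, 0], "twist": [0, 0, 0]}
    - {"grip": 0.6, "translation": [0, 0, -0.015], "twist": [0, 0, 0]}
    - {"grip": 0.6, "translation": [0, 0, -0.04], "twist": [0, 0, 0]}

```text
clock: 15.62
eef_pos: [0.5693, -0.1558, 0.1882]
tool_rot: [0.684, 0.729, 0.001, 0.003]
ft_force: [0.3, -1.0, 0.3]
grip_width: 0.051
```

```bash
python3 - <<'E'
from h import *
st(); print(to((.40,-.20,.30),93))
S=camera("side");crop(S["color"],235,90,70,75,8,"pics/p15.png")
E
```

```text
t 15.62 p [ 0.5693 -0.1558  0.1882] yaw 93.7 tilt [ 0.006 -0.001] F [ 0.3 -1.   0.3] T [ 0.01 -0.03 -0.06] w 0.051 j [-0.27  0.44  0.17  1.3   0.    1.24]
(array([ -33.5, -171.1, -112.7]), array([0.3, 0.1, 0.7]))
```

View pics/p15.png

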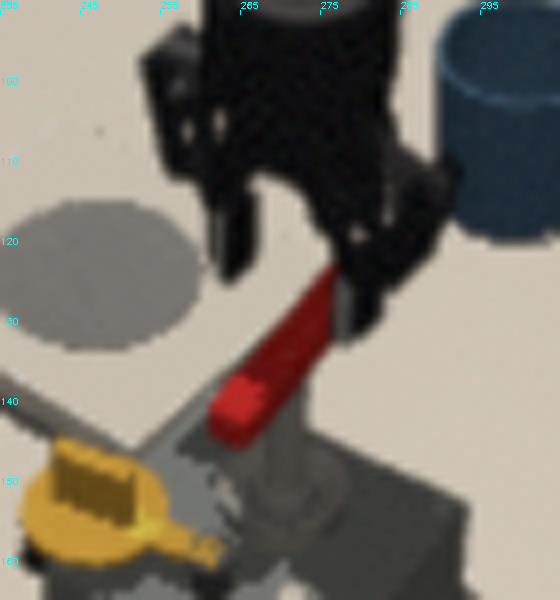

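The key stands free. Rising higher and moving out of the top view.

Emit:
send_rows:
  deltas:
    - {"grip": 0.6, "translation": [0, 0, -0.05], "twist": [0, 0, 0]}
    - {"grip": 0.6, "translation": [-0.01, -0.02, -0.09], "twist": [0, 0, 0]}
    - {"grip": 0.6, "translation": [-0.04, -0.07, -0.1], "twist": [0, 0, 0]}
    - {"grip": 0.6, "translation": [-0.09, -0.12, -0.1], "twist": [0, 0, 0]}
    - {"grip": 0.6, "translation": [-0.13, -0.15, -0.1], "twist": [0, 0, 0]}

```text
clock: 16.3
eef_pos: [0.4276, -0.2965, 0.2932]
tool_rot: [0.684, 0.729, 0.003, 0.007]
ft_force: [1.0, -0.3, -0.3]
grip_width: 0.0513
```

Emit:
send_rows:
  deltas:
    - {"grip": 0.6, "translation": [-0.05, -0.02, 0], "twist": [0, 0, 0]}
    - {"grip": 0.6, "translation": [-0.1, -0.04, 0], "twist": [0, 0, 0]}
    - {"grip": 0.6, "translation": [-0.14, -0.06, 0], "twist": [0, 0, 0]}
    - {"grip": 0.6, "translation": [-0.14, -0.06, 0], "twist": [0, 0, 0]}

```text
clock: 16.8
eef_pos: [0.3752, -0.4429, 0.2931]
tool_rot: [0.686, 0.728, 0.003, 0.008]
ft_force: [-0.8, -0.1, -0.1]
grip_width: 0.0515
```

```bash
python3 - <<'E'
from h import *
st()
S=camera("side");T=camera("top")
crop(S["color"],235,110,70,75,8,"pics/p16.png");crop(T["color"],260,140,60,60,9,"pics/p17.png")
cv2.imwrite("pics/p18.png",cv2.resize(T["color"],(768,576)))
import m1
m1.T,m1.S=T,S
m1.mt=m1.mask(T["color"],(285,155,25,35)); m1.ms=m1.mask(S["color"],(255,120,28,36))
for y in(-1.4,1.4,-1.0,-1.2):
    b=m1.fit([.569,-.151,y,.163]);print(b.x,np.degrees(b.x[2]),b.fun)
E
```

```text
t 16.8 p [ 0.3752 -0.4429  0.2931] yaw 93.4 tilt [ 0.016 -0.006] F [-0.8 -0.1 -0.1] T [ 0.03 -0.03 -0.02] w 0.0515 j [-0.87  0.38  0.36  1.53  0.01  0.64]
[ 0.56785269 -0.15087048 -1.3816823   0.16726474] -79.16456432845496 38.351708372092624
[ 0.5685463  -0.15236155  1.75938668  0.16642865] 100.80543154040225 38.95759955032876
[ 0.56894557 -0.15210021 -1.3824283   0.16530476] -79.20730693570856 39.295790579226946
[ 0.56682639 -0.15070816 -1.37273854  0.17001195] -78.6521246046096 40.323737357725875
```

View pics/p16.png

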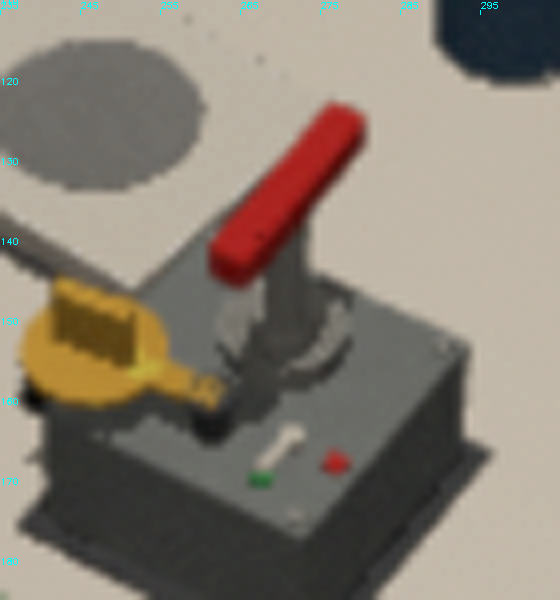

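View pics/p17.png

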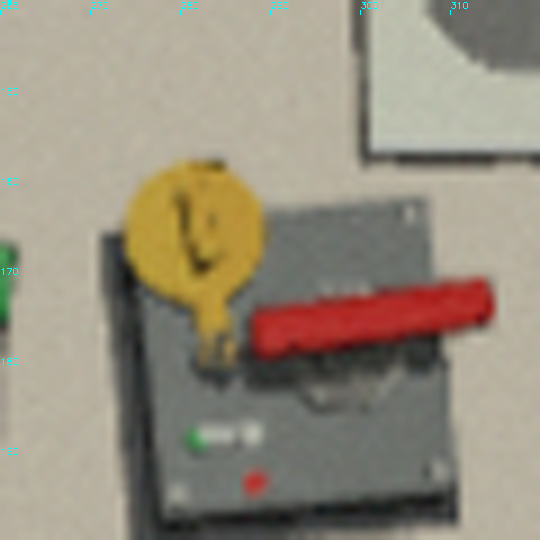

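View pics/p18.png

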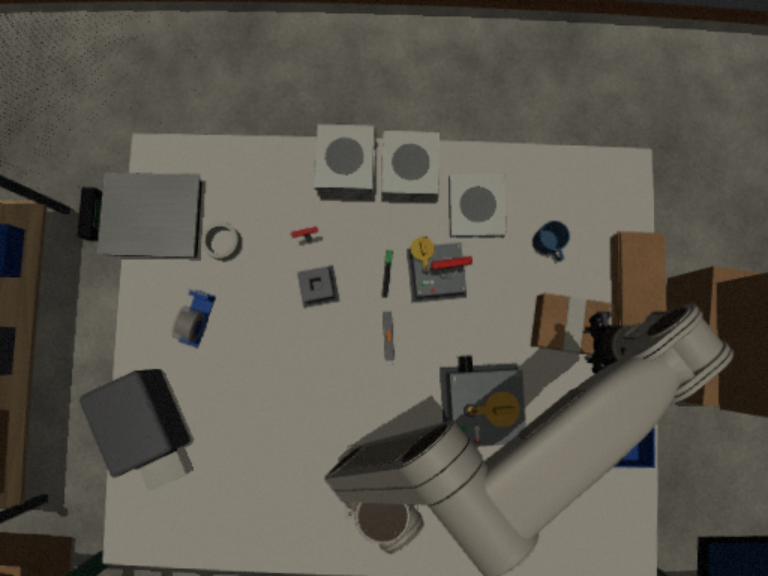

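The pictures show the bar standing level, the cover open and the pointer on green. My top ROI clipped the bar at x=310, so I refit the bar height.

```bash
python3 - <<'E'
from h import *
S=camera("side");T=camera("top")
import m1
m1.T,m1.S=T,S
m1.mt=m1.mask(T["color"],(284,165,36,18)); m1.ms=m1.mask(S["color"],(255,118,30,32))
for y in(-1.4,-1.55,1.65):
    b=m1.fit([.569,-.151,y,.163]);print(b.x,np.degrees(b.x[2]),b.fun)
b=m1.fit([.569,-.151,-1.4],.163);print(b.x,b.fun)
b=m1.fit([.569,-.151,-1.4],.170);print(b.x,b.fun)
E
```

```text
[ 0.56887722 -0.15380617 -1.39073043  0.16620933] -79.68298389498979 19.817488753511476
[ 0.56932642 -0.15417222 -1.37914565  0.16407341] -79.01922506632272 19.004970660510523
[ 0.56980643 -0.15511648  1.75591671  0.16305401] 100.6066164154721 19.60976221133746
[ 0.56961745 -0.15454383 -1.3784034 ] 20.01956405797803
[ 0.56735691 -0.15138603 -1.38035211] 21.176511655177187
```

Bar centre height is 0.163–0.166 (home is 0.163), the core is at its stop, the cover is open and the arm is clear. Handing in.

```bash
python3 -c "
from h import *
print(bot.job_done()); st()"
```

```text
the job is handed in; nothing more can be done
None
the job is handed in; nothing more can be done
```

The isolator is switched on and the job is handed in at about 17 s of the 67 s allowed. The key is standing in the lock and the cover is open at about 95°.

**What I did:** I swung the cover open and took the larger key from its holder. I lowered it to the core top and turned it counter-clockwise, and the socket caught within 12°. I pressed it home first, then turned it clockwise until it stopped, released it and moved clear.

**Checks that agreed:**
- **Home:** the key hit a hard stop under about 30 N, and did not move further when pressed harder.
- **Turn:** the torque jumped from about 0.25 to 2.7 N m at the end stop, and the white pointer lines up with the green dot in both views.
- **Scene:** the last top view shows the key upright and nothing else visibly moved. The force reading was back to about zero with the arm clear.

**Checks that were less exact:**
- **Seating depth:** measured travel from the core top was 21.3–21.6 mm against 22 mm. The camera put the bar centre at 163–166 mm against 163 mm. I put both down to measurement error, but did not confirm the depth any other way.
- **Wrist tilt:** during one firm press I corrected the tilt the wrong way, by about 2°, and straightened it before turning.
- **Grip slip:** the key probably slipped about 7–9° in the jaws against the end stop. This is based on the camera's reading of the bar angle.

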